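# Close and lock the access panel of a relay housing

## Robot

A 6-joint arm with a two-finger parallel gripper is mounted at the origin on the work surface. World frame = base frame: x ahead of the robot, y to its left, z up, the work surface at z = 0. Lengths are in mm, angles in rad, forces in N, time in s.
With the tool pointing down it reaches from about 275 to 1000 mm from the base axis. Payload 8.4 kg.
Tool frame: the origin (TCP) lies at the very end of the fingers, on their centre line; the grasp point (between the pads) lies 19 mm behind it; z points along the fingers, y is the direction in which the jaws open and shut (so a half turn about z gives the same grasp; the last joint's range is limited). The gripper opens to 85 mm and grips with 20 to 120 N. Pads are 22 mm wide; open, the fingers measure 114 mm over their backs; the gripper's body (76 mm by 85 mm) begins 54 mm behind the grasp point. The pads swing forward as they close: fully open they stand 13 mm farther back than shut.
Start: joints at [1.304, 0.353, 1.633, -0, 1.155, -0.002], TCP at [163.571, 603.218, 231.281] pointing down, gripper open.
Joint ranges: [-2.63, 2.63], [-0.92, 2.1], [0.06, 2.66], [-1.3, 4.44], [0, 2.69], [-3.02, 3.02]. Speed limits (rad/s): [2.22, 2.22, 2.79, 3.14, 3.14, 3.14].

## Interface

Orientations are given as [roll, pitch, yaw] about the fixed x, y, z axes, in that order (R = Rz(yaw) Ry(pitch) Rx(roll)).
In Python, from rig import r, vision gives the robot as it stands.
- The arm moves only by the tool move_arm, never from a script. Its argument "series" is text: rows parted by semicolons, each of 7 numbers parted by spaces: the closure, from -1 (fully open) to 1 (shut), then the shift along the tool's x, y, z in units of 40 mm (1.0 is 40 mm), then the turn, a rotation vector about the tool's x, y, z in degrees. In form: grip tx ty tz ax ay az; .... A call has 1 to 20 rows; each row shifts and turns the pose as measured when the row begins, along the tool's axes as they then stand; what a row does not reach is not made up. A row lasts 1/8 s, in which the tool goes at most 62.5 mm and 10.7 degrees, less where a joint would pass 70% of its speed; a pose out of reach is approached as far as the arm can. A call is refused whole if a number of a shift passes 1 or a number of a turn 10.7, either way. A call with a gripper value outside its range is refused whole. The fingers move at their own pace and stop on an object; "grip_force" is the grip in N (left out, the last holds). Time passes only in rows, so rows that do not move let the fingers close. It gives the time, the measured TCP pose, the force and the opening at its end, in the units of the state.
- r.sense(): the state, without advancing time (a new reading comes with each control period).
- vision.grab_frame(name): name is "scene" or "side" or "wrist"; returns the picture (400x640x3 uint8, red, green, blue); there is no depth.
- vision.camera_params(name): a dict with "fx", "fy", "cx", "cy" (pixels), "position" and "rotation" of the camera in the world. Camera axes: x right, y up, looking along -z (the intrinsics and any distortion apply to the point x, -y, -z); pixel columns grow to the right and rows downward; lengths in mm; the calibration is good to about 2 mm. A picture is of the moment at which its call begins: read the wrist's pose just before it. camera_params takes no time and is no camera call; for the wrist camera it gives the pose at the moment of the call.
- r.sign_off(): hands the job in, once; it reports no verdict.
The state is a dict: "clock": time; "qpos": joint angles; "qvel": joint speeds; "joint_efforts": joint torques, N m; "eef_pos": TCP position; "tcp_rot": TCP orientation; "contact_force": force on the tool from outside, world axes, zero at the start; "wrist_torque": the same for the moment, N m; "opening": opening from 0.0 (shut) to 1.0 (fully open).
Only numpy, scipy, OpenCV 4.12 (cv2) and the standard library are available. Lean on these libraries where they do the work, as an engineer would, in place of code of your own. Each camera call takes 0.05 s, during which the arm holds its last target. There are 200 camera calls.

## Task

The hinged access panel on the grey relay housing stands ajar. With a fingertip press the panel down until it is shut flush, then set the fingertip in the slot of the big round quarter-turn fastener on the panel and turn it clockwise as far as it goes, so that the panel is locked. Grasp and lift nothing, do not raise the panel any further, leave every other thing on the bench where it is, and finish with the hand clear of everything.

Things in the scene. Friction and masses are not known exactly. Their poses are not given: they have to be found in the camera images.
- housing: Relay housing, a grey plastic box screwed to the bench: 220 mm (its x) by 180 mm (its y), 74 mm high; black sockets on its back reach to x = 132 mm, screw lugs 12 mm high stand beside its y sides. Origin: centre of its underside, on the bench; z up; its front (-x) faces roughly towards the robot. The panel is its whole top: shut, the panel's upper face is level, 82 mm above the bench.
- panel (a joint): Opening angle of the access panel, rad: 0 shut flush (a dead stop), grows as its front edge rises; starts 0.12 to 0.40. A grey plate 220 x 180 x 8 mm hinged along its back edge: hinge line parallel to the housing's y, at housing x = +110 mm, 74 mm above the bench (the plate's underside). The hinge is stiff: the panel stays where it is left; pressing it down near the front edge takes 1 to 5 N.
- panel_front (a point): Point on the panel's upper face, on its centre line, 25 mm in from the front edge (195 mm from the hinge line): a good place to press; the face is smooth and clear for 70 mm back from the front edge. Axes are the panel's: x towards the hinge, z out of its upper face.
- cam (a joint): Turn of the fastener, rad: 0 unlocked, grows clockwise from above, 1.571 locked (hard stop); starts 0 to 0.35. At 0 its slot runs along the housing's x, at 1.571 along the housing's y, in line with two small steel bars on the panel. Friction of 0.12 N m resists turning; it stays where it is left. A tongue beneath it passes under a ledge in the housing, so it turns fully only with the panel shut.
- slot_floor (a point): Centre of the slot's floor, on the fastener's axis; x along the slot, z out. The fastener: a round knob 100 mm across, cut along a diameter by a slot 38 mm wide, open at both ends, between two black cheeks 20 mm high. Panel shut: floor 87 mm, cheek tops 107 mm above the bench, axis at housing x = +15 mm, y = 0. A fingertip in the slot 20 to 40 mm from the axis, moved in a circle, pushes it round.
- lock_barrel: Bystander: a loose steel lock barrel standing upright, 38 mm across, 46 mm high, beside the housing. Origin: centre of its underside.
- relay: Bystander: a loose black relay, 30 by 30 by 42 mm, beside the housing. Origin: centre of its underside.
- key: Bystander: a loose car key with blue fob and ring, 128 mm long and 13 mm high, in front of the housing. Origin: on the bench, under the fob near the blade.
- control_unit: Bystander: a loose aluminium control unit with two black sockets, 130 by 150 mm, 48 mm high. Origin: centre of its underside.
- fuse_box: Bystander: a loose grey fuse box full of relays and fuses, 150 by 170 mm, 73 mm high. Origin: centre of its underside.
- screwdriver: Bystander: a loose screwdriver lying on the bench.

How it is judged:
By the outcome, as a careful person would: the job done as asked, in the order asked, and still so for the second after the job is handed in, with the robot touching nothing.
It also fails if it takes over 38 s, if anything falls off the work surface, if the arm or the gripper's body presses on something with over 40 N, if the wrist force passes 120 N, or if a joint passes its speed limit or range.

## Working session

There is one attempt and no reset: what is moved stays moved. The work goes in short steps, Python scripts to look and compute and a tool call to move; the robot and the scene stay as the last step left them, time stands still between calls to the robot, and variables do not carry over. Pictures are saved under pics/ and viewed, about 8 in all and at most 12, crops included, and the job is handed in when it is done.

Besides the shell and the picture viewer there is one more tool, called after "Call:" as name(argument=value, ...), one argument or row to a line, values as JSON. move_arm: Moves the arm, as the interface text tells. Its arguments: {"type":"object","properties":{"series":{"type":"string"},"grip_force":{"type":"number"}},"required":["series"]}

```bash
ls; mkdir -p pics; python3 - <<'E'
from rig import r, vision
import cv2
for n in("scene","side"):
    cv2.imwrite(f"pics/{n}0.png",cv2.cvtColor(vision.grab_frame(n),cv2.COLOR_RGB2BGR))
    print(vision.camera_params(n))
print(r.sense())
E
```

```text
pics
{'fx': 483.4762183765225, 'fy': 483.4762183765225, 'cx': 328.5681227871422, 'cy': 204.7172169267631, 'position': array([1263.8164523 , -601.02750249,  907.56310323]), 'rotation': array([0.87698152, 0.00240776, 0.90985714])}
{'fx': 396.1865124929237, 'fy': 396.1865124929237, 'cx': 323.7132866622284, 'cy': 203.17057177376154, 'position': array([ -38.00562941, -656.00356763,  916.24839402]), 'rotation': array([ 0.79957038, -0.01347734, -0.67010298])}
{'clock': 0.1, 'qpos': array([ 1.30362102e+00,  3.53635531e-01,  1.63402889e+00, -2.93233737e-05,
        1.15519348e+00, -2.42878325e-03]), 'qvel': array([-0.00120648, -0.00128308,  0.00066754, -0.00058635,  0.0007473 ,
        0.00168954]), 'joint_efforts': array([ 1.18269811e-03, -6.06359911e+01, -3.42816961e+01,  1.32723549e-04,
        3.95367388e-03,  1.41432125e-05]), 'eef_pos': array([163.45827812, 602.82131926, 230.61458345]), 'tcp_rot': array([-3.14032735e+00,  2.37390791e-05,  2.87685800e+00]), 'contact_force': array([ 0.31158994, -0.83696877,  0.80804786]), 'wrist_torque': array([-0.0197653 , -0.01557891,  0.03816436]), 'opening': 1.0015521686184867}
```

View pics/scene0.png

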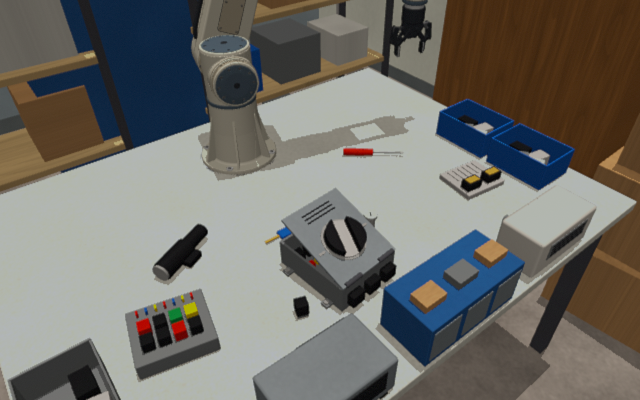

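View pics/side0.png

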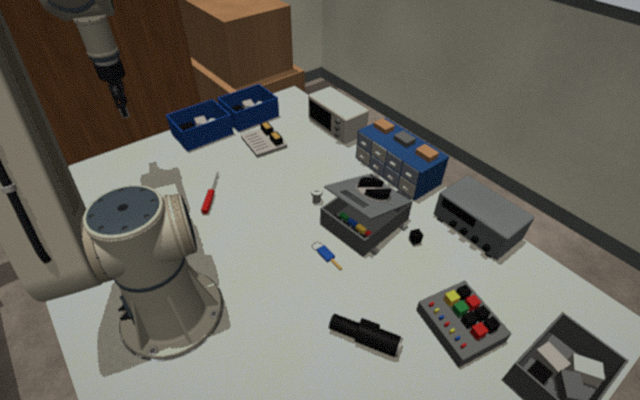

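The scene view shows the ajar housing at about (338,245), with the knob at (345,237). The side view shows it at about (367,210). I'll enlarge both.

```bash
python3 - <<'E'
import cv2
for n,x,y,w,h in(("scene",265,180,140,135),("side",305,165,130,90)):
    k=5.0 if n=="side" else 4.4
    k=6 if n=="side" else 4
    im=cv2.imread(f"pics/{n}0.png")[y:y+h,x:x+w]
    im=cv2.resize(im,None,fx=k,fy=k,interpolation=cv2.INTER_CUBIC)
    for i in range(0,w,10): cv2.putText(im,str(x+i),(i*k,8),0,.3,(0,0,255),1); cv2.line(im,(i*k,10),(i*k,14),(0,0,255),1)
    for i in range(10,h,10): cv2.putText(im,str(y+i),(0,i*k+3),0,.3,(0,0,255),1); cv2.line(im,(20,i*k),(24,i*k),(0,0,255),1)
    cv2.imwrite(f"pics/{n}0c.png",im)
E
```

```text
(no output)
```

View pics/scene0c.png

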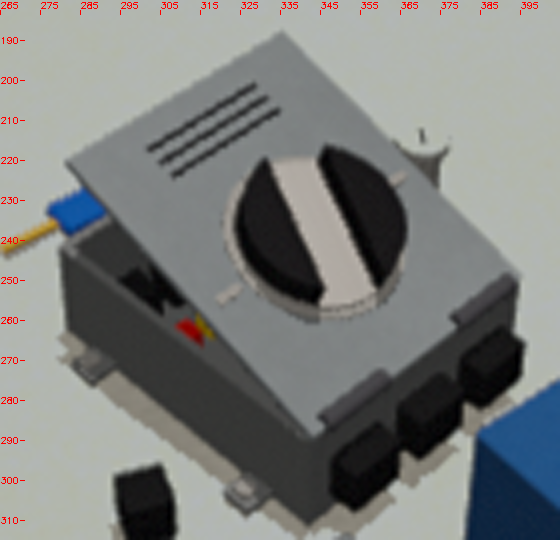

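View pics/side0c.png

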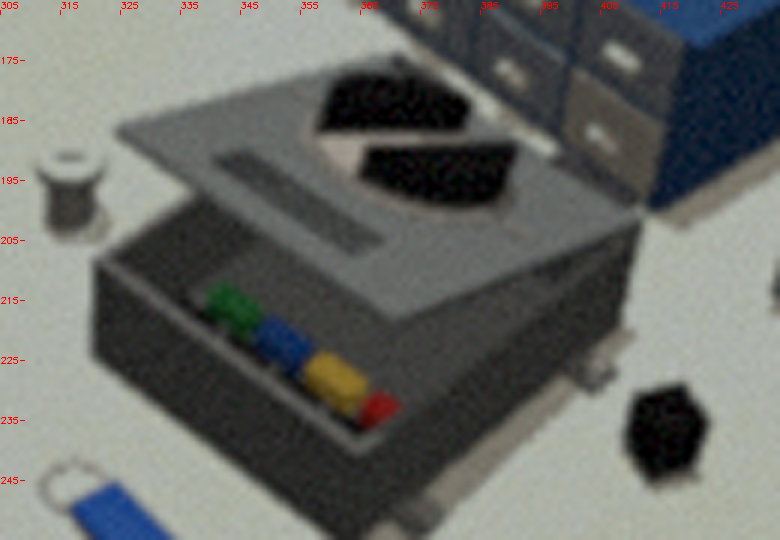

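```bash
cat > h.py <<'E'
import numpy as np
from scipy.spatial.transform import Rotation as R
from rig import r, vision
def proj(c,P):
    q=R.from_euler('xyz',c['rotation']).inv().apply(np.atleast_2d(P)-c['position'])
    return np.c_[c['cx']+c['fx']*q[:,0]/-q[:,2], c['cy']+c['fy']*q[:,1]/q[:,2]]
def H2W(p,P):  # p=x,y,yaw
    return R.from_euler('z',p[2]).apply(np.atleast_2d(P).astype(float))+[p[0],p[1],0]
def pan(th,u,y,h): # u distance from hinge to front, h above underside
    return [110-u*np.cos(th)+h*np.sin(th)*-1*-1*1.0 if 0 else 110-u*np.cos(th)+h*np.sin(th), y, 74+u*np.sin(th)+h*np.cos(th)]
E
cat > fit.py <<'E'
from h import *
from scipy.optimize import least_squares
S=vision.camera_params("scene");D=vision.camera_params("side")
def pts(p):
    th=p[3]; f=lambda u,y:pan(th,u,y,8)
    a=[f(220,90),f(220,-90),f(0,90),f(0,-90),[-110,-90,74],[-110,-90,0],[110,-90,0]]
    b=[f(220,90),f(220,-90),[-110,90,74],[-110,-90,74],[-110,90,0]]
    return proj(S,H2W(p,a)),proj(D,H2W(p,b))
za=np.array([[335.75,187.75],[281.25,220.5],[395,248.5],[342.2,288.5],[280.5,242.5],[282,262],[343,311]])
zb=np.array([[324.5,186.7],[371.2,218.3],[320.8,208.7],[365.3,240.3],[320.5,224.2]])
def res(p):
    a,b=pts(p); return np.r_[(a-za).ravel(),(b-zb).ravel()]
s=least_squares(res,[600,0,0,.25],loss='soft_l1',x_scale=[100,100,1,.1])
p=s.x;print(p.round(3));print(res(p).reshape(-1,2).round(1).tolist())
np.save('p.npy',p)
def line(cam,s,h,c):
    d=np.array([np.cos(c),-np.sin(c)]);n=np.array([np.sin(c),np.cos(c)])
    P=[pan(p[3],95-(t*d+s*n)[0],(t*d+s*n)[1],h) for t in(-45,45)]
    return proj(cam,H2W(p,P))
def dist(L,q):
    d=L[1]-L[0];n=np.array([-d[1],d[0]])/np.hypot(*d);return (np.array(q)-L[0])@n
k=lambda l:[(265+x/4,180+y/4) for x,y in l]; k2=lambda l:[(305+x/6,165+y/6) for x,y in l]
def rc(c):
    c=c[0]
    return np.r_[dist(line(S,-19,13,c),k([(275,175),(322,285)])),dist(line(S,19,33,c),k([(325,165),(376,275)])),
      dist(line(D,19,13,c),k2([(330,132),(460,130)])),dist(line(D,-19,33,c),k2([(370,148),(510,143)]))]
c=least_squares(rc,[.15]);print(c.x,rc(c.x).round(1))
print('barrel/relay/front pt', H2W(p,[[-85,0,82],[15,0,87]]).round(1), H2W(p,pan(p[3],195,0,8)).round(1))
E
python3 fit.py
```

```text
[ 6.08093e+02 -6.88050e+01  1.13000e-01  3.25000e-01]
[[-0.6, 0.1], [-0.3, 0.2], [1.2, 0.3], [1.7, 0.8], [-1.2, -0.9], [-0.7, 0.3], [-0.5, 0.8], [-0.8, -0.7], [0.1, 0.0], [-0.8, -1.2], [-0.0, -0.1], [-0.6, -0.0]]
[0.38729866] [-3.5 -3.6  2.   1.6 -0.4 -0.6  1.3  0.6]
barrel/relay/front pt [[523.6 -78.4  82. ]
 [623.  -67.1  87. ]] [[536.3 -76.9 143.9]]
```

```bash
cat >> h.py <<'E'
def plan(wps,n,start=None):
    """wps: list of (xyz,yaw) pointing down, n rows each; prints rows"""
    s=r.sense(); P=np.array(s['eef_pos']); Q=R.from_euler('xyz',s['tcp_rot'])
    for (g,y),k in zip(wps,n):
        P0,Q0=P,Q; G=R.from_euler('xyz',[np.pi,0,y]); w=(Q0.inv()*G).as_rotvec()
        for i in range(1,k+1):
            P1=P0+(np.array(g)-P0)*i/k; Q1=Q0*R.from_rotvec(w*i/k)
            t=Q.inv().apply(P1-P)/40; a=np.degrees((Q.inv()*Q1).as_rotvec())
            print(*t.round(2),*a.round(1),sep=' ',end='; '); P,Q=P1,Q1
        print('\n')
E
python3 -c "
from h import *
plan([((528,-77,195),1.33)],[18])"
```

```text
-0.74 -0.78 0.05 -0.0 0.0 4.9; -0.8 -0.71 0.05 -0.0 0.0 4.9; -0.86 -0.64 0.05 -0.0 0.0 4.9; -0.91 -0.57 0.05 -0.0 0.0 4.9; -0.96 -0.49 0.05 -0.0 0.0 4.9; -0.99 -0.4 0.05 -0.0 0.0 4.9; -1.02 -0.31 0.05 -0.0 0.0 4.9; -1.05 -0.23 0.05 -0.0 0.0 4.9; -1.06 -0.13 0.05 -0.0 0.0 4.9; -1.07 -0.04 0.05 -0.0 0.0 4.9; -1.07 0.05 0.05 -0.0 0.0 4.9; -1.06 0.14 0.05 -0.0 0.0 4.9; -1.05 0.23 0.05 -0.0 0.0 4.9; -1.02 0.32 0.05 -0.0 0.0 4.9; -0.99 0.41 0.05 -0.0 0.0 4.9; -0.95 0.49 0.05 -0.0 0.0 4.9; -0.91 0.57 0.05 -0.0 0.0 4.9; -0.85 0.65 0.05 -0.0 0.0 4.9;
```

Call:
move_arm(
  series="1 -0.74 -0.78 0 0 0 4.9; 1 -0.8 -0.7 0 0 0 4.9; 1 -0.86 -0.64 0 0 0 4.9; 1 -0.9 -0.57 0 0 0 4.9; 1 -0.96 -0.5 0 0 0 4.9; 1 -1 -0.4 0 0 0 4.9; 1 -1 -0.3 0 0 0 4.9; 1 -1 -0.2 0 0 0 4.9; 1 -1 -0.1 0 0 0 4.9; 1 -1 0 0 0 0 4.9; 1 -1 0.05 0 0 0 4.9; 1 -1 0.15 0 0 0 4.9; 1 -1 0.2 0 0 0 4.9; 1 -1 0.3 0 0 0 4.9; 1 -1 0.4 0 0 0 4.9; 1 -0.95 0.5 0 0 0 4.9; 1 -0.9 0.57 0 0 0 4.9",
)

```text
clock: 2.22
eef_pos: [497.9, -48.4, 228.6]
tcp_rot: [-3.14, 0.004, 1.38]
contact_force: [-0.7, 0.3, 0.1]
opening: -0.001
```

```bash
python3 -c "
from h import *
s=r.sense();print(s['opening'],s['contact_force'])
plan([((528,-77,190),1.33),((528,-77,165),1.33)],[5,2])"
```

```text
-0.0011726813338439916 [-0.68478711  0.29656998  0.09001792]
-0.11 0.18 0.19 -0.0 0.1 0.6; -0.11 0.18 0.19 -0.0 0.1 0.6; -0.11 0.18 0.19 -0.0 0.1 0.6; -0.11 0.18 0.19 -0.0 0.1 0.6; -0.1 0.18 0.19 -0.0 0.1 0.6; 

-0.0 -0.0 0.31 0.0 -0.0 -0.0; -0.0 -0.0 0.31 0.0 -0.0 -0.0;
```

Call:
move_arm(
  series="1 -0.18 0.3 0.3 0 0 1; 1 -0.18 0.3 0.3 0 0 1; 1 -0.18 0.3 0.3 0 0 1; 1 0 0 0.3 0 0 0; 1 0 0 0.3 0 0 0; 1 0 0 0 0 0 0",
)

```text
clock: 2.98
eef_pos: [528.4, -77.8, 162.8]
tcp_rot: [-3.135, 0.004, 1.325]
contact_force: [-0.9, -0.5, 0.1]
opening: 0.002
```

```bash
python3 -c "
from h import *
import cv2
a=vision.grab_frame('scene')[130:310,240:430];b=vision.grab_frame('side')[90:270,290:480]
im=cv2.hconcat([cv2.resize(x,None,fx=2.1*2,fy=4.2/2*2,interpolation=2)[:, :798] for x in(a,)]+[])
im=cv2.hconcat([cv2.resize(a,(399,378)),cv2.resize(b,(399,378))])
cv2.imwrite('pics/a1.png',im[:,:,::-1])
s=r.sense();print(s['eef_pos'],s['contact_force'])"
```

```text
[529.20709248 -78.00731617 163.96332535] [-0.43702747 -0.22651812  0.44407681]
```

View pics/a1.png

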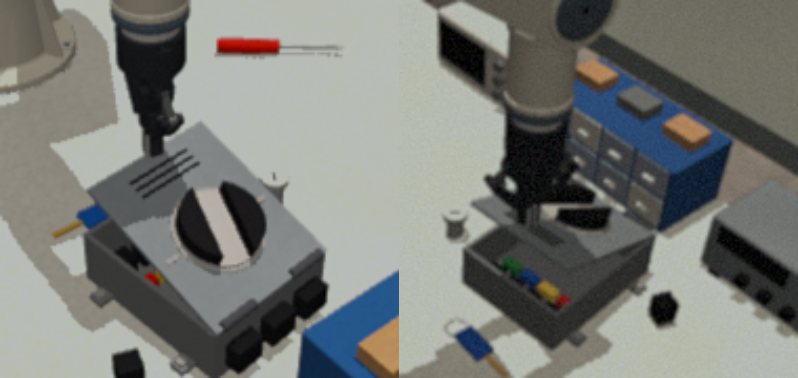

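The fingertip hangs over the panel centre line near the front edge, at about (152,150) in the left half. I'll press now.

Call:
move_arm(
  series="1 0 0 0.2 0 0 0; 1 0 0 0.2 0 0 0; 1 0 0 0.2 0 0 0; 1 0 0 0.2 0 0 0; 1 0 0 0.2 0 0 0; 1 0 0 0.2 0 0 0; 1 0 0 0.2 0 0 0; 1 0 0 0.2 0 0 0; 1 0 0 0.2 0 0 0",
)

```text
clock: 4.2
eef_pos: [529.3, -78.2, 88.5]
tcp_rot: [-3.139, 0.004, 1.326]
contact_force: [-0.7, -0.4, 1.4]
opening: -0.003
```

Call:
move_arm(
  series="1 0 0 0.1 0 0 0; 1 0 0 0.08 0 0 0; 1 0 0 0.06 0 0 0; 1 0 0 0.06 0 0 0",
)

```text
clock: 4.7
eef_pos: [529.2, -78.3, 81.7]
tcp_rot: [-3.138, 0.004, 1.325]
contact_force: [-12.7, 2.1, 35.4]
opening: 0.002
```

Dead stop felt at z = 81.7 with 35 N. I'll rise and look from above.

Call:
move_arm(
  series="1 0 0 -0.2 0 0 0; 1 0 0 -0.6 0 0 0; 1 0 0 -1 0 0 0; 1 0 0 -1 0 0 0; 1 0 0 -1 0 0 0; 1 0 0 0 0 0 0",
)

```text
clock: 5.45
eef_pos: [531.2, -77.7, 239.5]
tcp_rot: [3.141, 0.003, 1.325]
contact_force: [0.2, 0.4, -0.6]
opening: -0.0
```

```bash
python3 -c "
from h import *
import cv2
c=vision.camera_params('wrist');a=vision.grab_frame('wrist')
S=vision.grab_frame('scene')[170:320,260:410]; np.save('wc.npy',c,allow_pickle=True)
cv2.imwrite('pics/w1.png',a[:,:,::-1]);cv2.imwrite('pics/s1.png',cv2.resize(S,None,fx=4,fy=4,interpolation=2)[:,:,::-1])
s=r.sense();print(s['eef_pos'],s['contact_force'],c)
p=np.load('p.npy');print(proj(c,H2W(p,[[15,0,87],[-110,90,82],[-110,-90,82]])))"
```

```text
[529.17843104 -77.41802556 236.27748869] [-0.03522457  0.06988675 -1.16886864] {'fx': 295.0157979975565, 'fy': 295.0157979975565, 'cx': 320.3649605948721, 'cy': 199.16211776635808, 'position': array([549.6815594 ,  -6.88958612, 380.82687832]), 'rotation': array([-2.99209813e-01,  2.98169572e-04, -2.45095107e-01])}
[[406.86220415 151.0158099 ]
 [255.51198021 108.3184972 ]
 [320.62372373 263.5284994 ]]
```

View pics/w1.png

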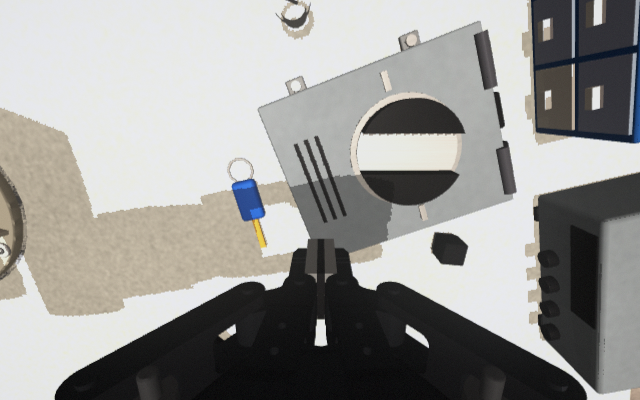

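View pics/s1.png

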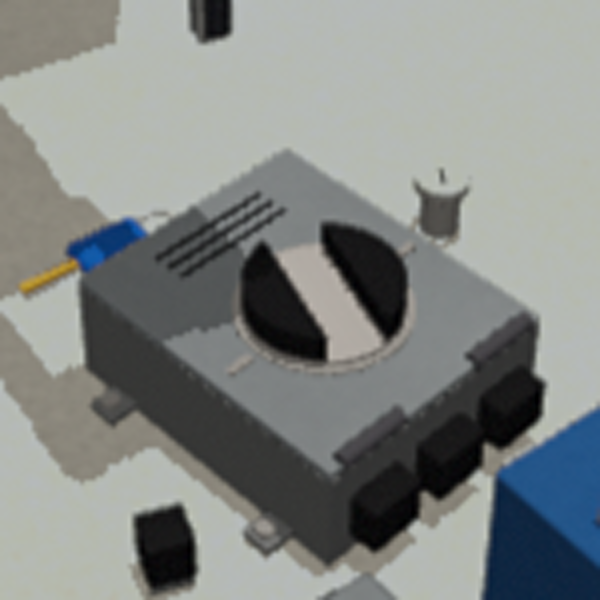

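The panel is shut flush in both views. In the wrist picture the knob centre is at (407,150), where my model predicts (407,151). The slot lies along the image x axis, so its world yaw is about −0.24 and cam about 0.35.

```bash
python3 -c "
from h import *
plan([((594,-60,150),1.33),((594,-60,120),1.33)],[4,1])"
```

```text
0.21 0.37 0.54 -0.1 0.1 -0.1; 0.21 0.37 0.54 -0.1 0.1 -0.1; 0.2 0.37 0.54 -0.1 0.1 -0.1; 0.2 0.37 0.54 -0.1 0.1 -0.1; 

-0.0 -0.0 0.75 0.0 -0.0 -0.0;
```

Call:
move_arm(
  series="1 0.2 0.37 0.5 0 0 0; 1 0.2 0.37 0.5 0 0 0; 1 0.2 0.37 0.5 0 0 0; 1 0.2 0.37 0.5 0 0 0; 1 0 0 0.5 0 0 0; 1 0 0 0 0 0 0",
)

```text
clock: 6.3
eef_pos: [589.6, -59.8, 122.7]
tcp_rot: [-3.123, 0.006, 1.325]
contact_force: [-0.5, 0.7, -0.5]
opening: -0.003
```

```bash
python3 -c "
from h import *
plan([((594,-60,125),1.33),((594,-60,93),1.33)],[1,2])"
```

```text
0.02 0.11 -0.06 -1.1 0.3 -0.3; 

-0.0 -0.0 0.4 -0.0 -0.0 -0.0; -0.0 -0.0 0.4 -0.0 -0.0 -0.0;
```

Call:
move_arm(
  series="1 0.02 0.1 0 -1 0 0; 1 0 0 0.25 0 0 0; 1 0 0 0.25 0 0 0; 1 0 0 0.2 0 0 0; 1 0 0 0 0 0 0",
)

```text
clock: 6.92
eef_pos: [593.9, -60.3, 93.6]
tcp_rot: [3.141, 0.006, 1.325]
contact_force: [0.6, -0.2, 0.2]
opening: 0.004
```

The tip is in the slot, 6 mm above the floor and free of contact. I'll take up the slack and begin the clockwise turn.

Call:
move_arm(
  series="1 0.1 0 0 0 0 0; 1 0.1 0 0 0 0 0; 1 0.075 0.024 0 0 0 5.8; 1 0.075 0.024 0 0 0 5.8; 1 0.075 0.024 0 0 0 5.8; 1 0.075 0.024 0 0 0 5.8",
)

```text
clock: 7.68
eef_pos: [602.6, -43.1, 94.0]
tcp_rot: [3.14, 0.009, 0.909]
contact_force: [-2.4, -3.2, 0.2]
opening: 0.004
```

```bash
cat > st.py <<'E'
from h import *
s=r.sense();ax=np.array([623,-67.1]);v=R.from_euler('xyz',s['tcp_rot']).inv().apply(np.r_[s['eef_pos'][:2]-ax,0])
print('v',v.round(1),'z',s['eef_pos'][2],'slot if aligned: cam',.113-(s['tcp_rot'][2]-np.pi/2),s['tcp_rot'],s['contact_force'].round(1),s['wrist_torque'].round(2))
E
python3 st.py
```

```text
v [  6.4 -30.8  -0.1] z 93.9673394674891 slot if aligned: cam 0.7744184299667556 [3.13975163 0.009045   0.9093779 ] [-2.4 -3.2  0.2] [-0.46  0.39  0.06]
```

Call:
move_arm(
  series="1 0.08 0.024 0 0 0 5.7; 1 0.08 0.024 0 0 0 5.7; 1 0.08 0.024 0 0 0 5.7; 1 0.08 0.024 0 0 0 5.7; 1 0.08 0.024 0 0 0 5.7; 1 0.08 0.024 0 0 0 5.7",
)

```text
clock: 8.43
eef_pos: [616.7, -35.5, 94.0]
tcp_rot: [3.136, 0.017, 0.294]
contact_force: [-3.3, -0.0, 1.8]
opening: 0.001
```

```bash
python3 st.py
```

```text
v [  3.1 -32.1  -0.2] z 93.97357179232858 slot if aligned: cam 1.3897419592878886 [3.13588115 0.01671071 0.29405437] [-3.3 -0.   1.8] [0.06 0.52 0.03]
```

Call:
move_arm(
  series="1 0.1 0.02 0 0 0 5.2; 1 0.1 0.02 0 0 0 5.2; 1 0.1 0.02 0 0 0 0; 1 0.1 0 0 0 0 0",
)

```text
clock: 8.93
eef_pos: [627.8, -36.0, 93.7]
tcp_rot: [3.131, 0.027, 0.109]
contact_force: [-15.3, -5.6, 10.3]
opening: -0.004
```

```bash
python3 st.py
```

```text
v [  8.1 -30.4  -0.5] z 93.65805354796636 slot if aligned: cam 1.574926425040552 [3.13086732 0.02737655 0.1088699 ] [-15.3  -5.6  10.3] [-0.91  2.24 -0.08]
```

Force has jumped to 15 N at the expected end position, v_x = 8.1 mm. One more small push should confirm the hard stop.

Call:
move_arm(
  series="1 0.08 0 0 0 0 0; 1 0.1 0 0 0 0 0",
)

```text
clock: 9.18
eef_pos: [627.7, -36.1, 93.6]
tcp_rot: [3.131, 0.043, 0.112]
contact_force: [-17.8, -3.2, 15.1]
opening: -0.003
```

```bash
python3 st.py
```

```text
v [  8.2 -30.3  -0.7] z 93.63715358963145 slot if aligned: cam 1.5721032791489664 [3.1310584  0.04305654 0.11169305] [-17.8  -3.2  15.1] [-0.66  2.88 -0.05]
```

It didn't move, so this is the hard stop. I'll back off sideways, rise and move clear.

Call:
move_arm(
  series="1 -0.12 0 0 0 0 0; 1 -0.05 0 0 0 0 0; 1 0 0 -0.3 0 0 0; 1 0 0 -0.8 0 0 0; 1 0 0 -1 0 0 0; 1 0 0 -1 0 0 0; 1 0 -1 -0.8 0 0 0; 1 0 -1 0 0 0 0; 1 0 -1 0 0 0 0; 1 0 0 0 0 0 0",
)

```text
clock: 10.42
eef_pos: [617.9, 89.5, 262.5]
tcp_rot: [3.132, 0.029, 0.115]
contact_force: [0.8, 0.1, -0.3]
opening: 0.004
```

```bash
python3 -c "
from h import *
import cv2
S=vision.grab_frame('scene')[170:320,260:410]
b=vision.grab_frame('side')[130:280,290:440]
cv2.imwrite('pics/s2.png',cv2.hconcat([cv2.resize(x,(400,400),interpolation=2) for x in(S,b)])[:,:,::-1])
cv2.imwrite('pics/w2.png',vision.grab_frame('wrist')[:,:,::-1])
s=r.sense();print(s['eef_pos'],s['contact_force'])"
```

```text
[617.91927486  86.55875605 261.64890479] [-0.43671247 -0.4442169   0.42479625]
```

View pics/s2.png

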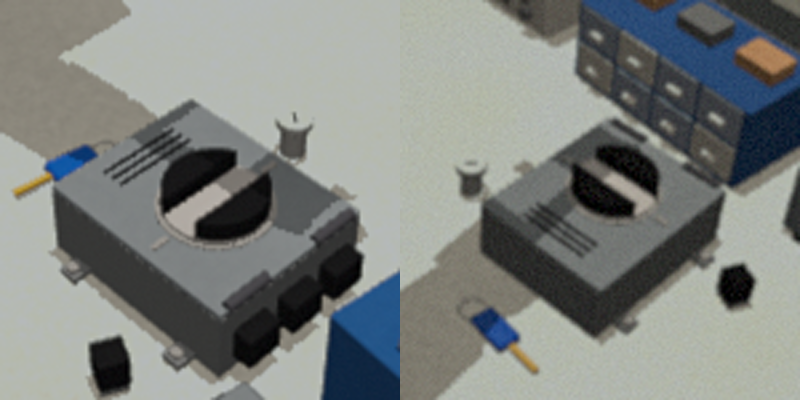

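View pics/w2.png

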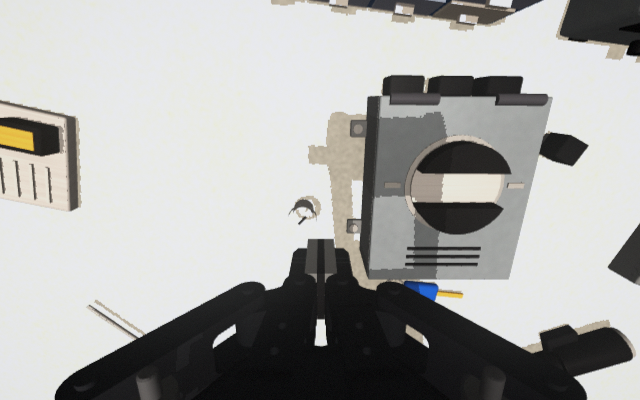

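The slot now lines up with the two steel bars at (393,185) and (516,185) in the wrist view. The panel is flush, the barrel, relay and key stand where they were, and the hand is clear.

```bash
python3 -c "
from rig import r
print(r.sign_off())"
```

```text
the job is handed in; nothing more can be done
None
```

The panel is shut flush and the fastener is locked at its clockwise stop. The job is handed in at about 10.6 s of the 38 s allowed.

- **Panel:** I pressed it down with the closed fingertip near its front edge until it stopped dead at z = 81.7 mm, with about 35 N of contact force. The pictures then showed it flush.
- **Fastener:** I set the tip in the slot, about 6 mm above its floor and 30 mm from the axis, and swept it clockwise from about 0.35 rad. It stopped hard at about 1.57 rad: force rose to about 18 N sideways, and a further push did not move it.
- **Last checks:** The slot lines up with the two steel bars and the panel is still flush. The lock barrel, relay and key look unmoved. The hand is clear, at 262 mm height, with contact force at noise level (under 1 N).
- **Disagreement:** My first picture estimate of the fastener angle was 0.39 rad, outside the stated 0 to 0.35 range. I used about 0.35 rad, from the nearer wrist picture, instead. No other check failed.

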